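Hang the desk caddy on the rail and slide it to the stop

ROBOT

A 6-joint arm with a two-finger parallel gripper is mounted at the origin on the work surface. World frame = base frame: x ahead of the robot, y to its left, z up, the work surface at z = 0. Lengths are in mm, angles in rad, forces in N, time in s.
With the tool pointing down it reaches from about 250 to 775 mm from the base axis. Payload 4 kg.
Tool frame: the origin (TCP) lies between the finger pads; the fingertips stand env.nose_length ahead of it and the grasp point (between the pads) is the TCP (env.nose_length is the distance from the TCP to the fingertips, in mm); z points along the fingers, y is the line along which they close (so a half turn about z gives the same grasp; the last joint's range is limited). The gripper opens to 85 mm and grips with 20 to 120 N. Pads are 22 mm wide; open, the fingers measure 114 mm over their backs; the gripper's body (76 mm by 85 mm) begins 54 mm behind the grasp point. The pads swing forward as they close: fully open they stand 13 mm farther back than shut.
Start: joints at [-0.103, 0.087, 1.371, -0, 1.684, -0.103], TCP at [550.014, -0.006, 250.341] pointing down, gripper open.
Joint ranges: [-3.1, 3.1], [-0.76, 2.03], [0.27, 2.55], [-1.08, 4.22], [0.17, 2.65], [-2.57, 2.57]. Speed limits (rad/s): [2.79, 2.79, 3.14, 3.14, 3.14, 3.14].

INTERFACE

Orientations are given as a 3x3 rotation matrix whose columns are the frame's x, y, z axes.
In Python, from workcell import monitor, cams, env, models gives the robot as it stands.
- The arm moves only by the shell command python3 -m creep 'ROWS'. ROWS is text: rows parted by semicolons, each of 7 numbers parted by spaces: the finger opening in cm, from 0 to 8.54, then the shift along the tool's x, y, z in cm, then the turn, a rotation vector about the tool's x, y, z in rad. In form: fingers tx ty tz rx ry rz; .... A call has 1 to 8 rows; each row is the pose to reach, as a shift and turn from the pose commanded when the call began, along the tool's axes at that moment; what a row does not reach only later rows make up. A row lasts 1/10 s, in which the tool goes at most 50 mm and 8.59 degrees, less where a joint would pass 70% of its speed; a pose out of reach is approached as far as the arm can. A call with a gripper value outside its range is refused whole. The fingers move at their own pace and stop on an object; the grip force is fixed at half the most. Time passes only in rows, so rows that repeat a pose let the fingers close. It gives the time, the measured TCP pose, the force, the opening and the grip force at its end, in the units of the state.
- monitor.get_obs(): the state, without advancing time (a new reading comes with each control period).
- cams.camera(name): name is "scene" or "side" or "wrist"; returns a dict with "color" (384x512x3 uint8, red, green, blue), "depth" (384x512 float32, mm along the optical axis (not along the pixel's ray), 0 where there is no reading), "fx", "fy", "cx", "cy" (pixels), "rvec" (rotation vector, rad) and "tvec" (3), from world to camera coordinates, as OpenCV has them; the wrist camera has in their place "T_tool_cam" (4x4, takes a point from camera to tool coordinates, whose origin is the TCP and whose axes are the flange's). Camera axes: x right, y down, z forward; pixel columns grow to the right and rows downward; lengths in mm; the calibration is good to about 2 mm. A picture is of the moment at which its call begins: read the wrist's pose just before it.
- env.close_job(): hands the job in; it is judged then, once.
Trained networks look in a picture, given as the dict that the camera call returned (one of the last four; its "shot" number tells which), for a name from the list of things; names that differ only in an ending like _2 or _b are one class to them, and where a whole thing is asked for, a point or a joint stands for the part that bears it (a point fixed in the world has none). Each returns a list of dicts, best first, with "conf" (0 to 1); they miss things now and then, are a little off and sometimes report something else, mostly with a low value. They report only what shows in the picture. A call takes as long as a camera call. They do not tell look-alikes from the thing itself.
- models.look_for(picture, target): "extent" ([left, top, width, height] in pixels, round what is visible of it).
- models.trace(picture, target): "region" (384x512 bool, what is visible of it) and "extent" ([left, top, width, height] in pixels, round what is visible of it).
The state is a dict: "t": time; "qpos": joint angles; "qvel": joint speeds; "joint_torque": joint torques, N m; "eef_pos": TCP position; "ee_rot": TCP orientation; "contact_force": force on the tool from outside, world axes, zero at the start; "wrist_torque": the same for the moment, N m; "width": finger opening in mm; "grip_force": force on a finger pad.
Only numpy, scipy, OpenCV 4.12 (cv2) and the standard library are available. Lean on these libraries where they do the work, as an engineer would, in place of code of your own. Each camera call takes 0.05 s, during which the arm holds its last target. There are 200 camera calls.

TASK

Pick up the blue desk caddy by its white tab, hook it onto the steel rail above the green strip, then slide it along with its weight resting on the rail until its side rests against the orange stop, and let go. The rail's height has been readjusted, so feel for it: do not drop the caddy onto the rail, do not shove the orange stop out of its place, and leave the mug, bottle and book alone.

Things in the scene. Friction and masses are not known exactly. Their poses are not given: they have to be found in the camera images.
- caddy: Loose blue desk caddy, 0.3 kg, 203 mm tall, upright on the desk. Origin: centre of its underside, z up, +x roughly away from the robot. Open box 60 (x) by 90 (y) by 70 mm high centred on it; a J hook rises from its -x wall. Between the box's rim (z = 70) and the hook's tip (z = 128 mm) the +x side is open: the rail comes in through this 58 mm window, then the caddy is lowered.
- hook (a point): Middle of the underside of the hook's crown, on the caddy's axis, 150 mm above its underside: the rail sits here. Hook 30 mm wide (y); shank on the -x side and tip on the +x side leave 20 mm between them (x = -10 to +10 mm); the tip hangs down 22 mm.
- tab (a point): Grip point on the white tab on top of the hook, on the caddy's axis, 182 mm above its underside. Tab 12 mm thick (x), 40 mm wide (y), from z = 158 to 203 mm of the caddy.
- stand: Fixed wooden stand. Origin: centre of its underside on the desk, y along the rail, +x roughly away from the robot. Base 120 (x) by 450 (y) by 12 mm; uprights 18 mm square at y = -208 and +208 mm, 252 mm tall. Above the y axis runs the round steel rail, 12 mm thick, its axis 185 to 235 mm above the desk: the height differs and is not measured. It bears 25 N.
- stop: Orange stop on the stand's base under one half of the rail. Origin: centre of its underside, axes as the stand's. Upright plate 8 mm thick (y = -4 to +4 mm), 70 mm wide, 150 mm high, lower than the rail; foot 50 mm (y), 6 mm high. It slides along y if pushed with over 9 N. When the hanging caddy's side touches it, their origins are 49 mm apart along y.
- strip: Flat green strip on the stand's base under the other half of the rail, 60 mm along y, 2 mm thick, marking the loading end. Origin: centre of its underside. Strip and stop swap ends at random.
- mug: Loose white mug, 95 mm tall, 80 mm across; origin: centre of its underside. Leave alone.
- bottle: Loose white bottle, 160 mm tall, 60 mm across; origin: centre of its underside. Leave alone.
- book: Loose closed blue book lying flat, 154 x 214 x 25 mm; origin: centre of its underside. Leave alone.
Mind the look-alikes: they are no part of the job. Several things look just like the caddy: the one meant starts farthest to the robot's left.

How it is judged (in metres and radians):
On the way, in this order (a step that is already met when the one before it is completed fails the run):
1. the caddy hangs on the rail above the green strip (its middle within 40 mm of the strip's middle along the rail) (contact force between caddy and stand above 0.5 N and height (world z) of caddy above 0.025 m and angle between caddy's own z axis and vertical below 0.2 rad and x of caddy in the frame of stand between -0.012 and 0.012 m and y of caddy in the frame of strip between -0.04 and 0.04 m), for 0.2 s.
2. on the way along, still resting on the rail, the caddy is 3 to 96 mm short of the stop (contact force between caddy and stand above 0.1 N and height (world z) of caddy above 0.025 m and angle between caddy's own z axis and vertical below 0.2 rad and x of caddy in the frame of stand between -0.012 and 0.012 m and (y of caddy in the frame of stop between 0.052 and 0.145 m or y of caddy in the frame of stop between -0.145 and -0.052 m)).
At the end, for the whole second after the job is handed in: The caddy hangs at rest and upright (within 0.2 rad) by its hook on the rail, clear of the desk, with its side against the orange stop (gap at most 6 mm); the stop is within 8 mm of where it was (contact force between caddy and stand above 0.5 N and height (world z) of caddy above 0.025 m and angle between caddy's own z axis and vertical below 0.2 rad and x of caddy in the frame of stand between -0.012 and 0.012 m and (y of caddy in the frame of stop between 0.044 and 0.055 m or y of caddy in the frame of stop between -0.055 and -0.044 m) and distance of stop from where it was at the start of the episode below 0.008 m and linear speed of caddy below 0.03 m/s); the robot touches nothing.
It fails at once if the caddy is dropped (moves faster than 0.5 m/s with no finger on it) (contact force between the fingers and caddy below 0.01 N and linear speed of caddy above 0.5 m/s).
It fails at once if the orange stop is shoved more than 8 mm (distance of stop from where it was at the start of the episode above 0.008 m).
It fails at once if the mug is moved more than 30 mm (distance of mug from where it was at the start of the episode above 0.03 m).
It fails at once if the bottle is moved more than 30 mm (distance of bottle from where it was at the start of the episode above 0.03 m).
It fails at once if the book is moved more than 30 mm (distance of book from where it was at the start of the episode above 0.03 m).
It also fails if it takes over 64 s, if anything falls off the work surface, if the arm or the gripper's body presses on something with over 40 N, if the wrist force passes 120 N, or if a joint passes its speed limit or range.

## Working session

There is one attempt and no reset: what is moved stays moved. The work goes in short steps, Python scripts to look and compute and a shell command to move; the robot and the scene stay as the last step left them, time stands still between calls to the robot, and variables do not carry over. Pictures are saved under pics/ and viewed, at most 10 in all, crops included, and the job is handed in when it is done.

```bash
ls; mkdir -p pics
cat > h.py <<'E'
import numpy as np, cv2
from workcell import monitor, cams, env, models
def shot(n):
    o=monitor.get_obs(); p=cams.camera(n)
    if n=="wrist":
        T=np.eye(4);T[:3,:3]=np.array(o["ee_rot"]);T[:3,3]=o["eef_pos"]; p["T"]=T@np.array(p["T_tool_cam"])
    else:
        R=cv2.Rodrigues(np.array(p["rvec"],float))[0]; T=np.eye(4);T[:3,:3]=R.T;T[:3,3]=-R.T@np.array(p["tvec"],float).ravel(); p["T"]=T
    return p
def cloud(p):
    d=p["depth"]; v,u=np.mgrid[:384,:512]
    X=np.stack([(u-p["cx"])/p["fx"]*d,(v-p["cy"])/p["fy"]*d,d],-1)
    W=X@p["T"][:3,:3].T+p["T"][:3,3]; W[d==0]=np.nan; return W
def save(p,f,box=None,s=1):
    im=p["color"][...,::-1]
    if box: x,y,w,h=box; im=im[y:y+h,x:x+w]
    cv2.imwrite(f,cv2.resize(im,None,fx=s,fy=s,interpolation=cv2.INTER_CUBIC))
E
python3 - <<'E'
from h import *
print(env.nose_length)
ims=[]
for n in("scene","side"):
    p=shot(n);W=cloud(p);ims.append(p["color"][...,::-1])
    print(n,p["T"].round(2).tolist())
    for t in("caddy","tab","hook","stand","stop","strip","mug","bottle","book"):
        for r in models.trace(p,t)[:4]:
            m=r["region"]; q=W[m];q=q[~np.isnan(q[:,0])]
            print(t,round(r["conf"],2),np.round(r["extent"]).astype(int).tolist(),np.percentile(q,[3,50,97],axis=0).round().astype(int).tolist() if len(q) else None)
cv2.imwrite("pics/a.png",ims[0]);cv2.imwrite("pics/b.png",ims[1])
E
```

```text
pics
19.0
scene [[0.54, 0.72, -0.42, 1035.31], [0.84, -0.47, 0.27, -340.52], [-0.01, -0.5, -0.87, 1191.65], [0.0, 0.0, 0.0, 1.0]]
caddy 0.66 [177, 219, 34, 37] [[476, -332, 3], [521, -289, 49], [552, -246, 202]]
caddy 0.56 [137, 194, 29, 41] [[317, -402, 0], [372, -373, 51], [407, -343, 203]]
tab 0.95 [178, 218, 31, 43] [[476, -331, 0], [520, -287, 48], [552, -241, 203]]
tab 0.85 [134, 195, 30, 44] [[297, -405, 0], [369, -373, 52], [407, -341, 203]]
tab 0.77 [138, 240, 34, 40] [[480, -475, 1], [530, -427, 61], [560, -382, 202]]
hook 0.92 [179, 220, 28, 33] [[476, -330, 3], [520, -289, 51], [552, -245, 202]]
hook 0.92 [136, 194, 30, 40] [[317, -401, 2], [372, -373, 52], [407, -346, 203]]
hook 0.82 [138, 241, 39, 43] [[479, -475, 1], [530, -428, 62], [561, -385, 202]]
stand 0.81 [231, 147, 118, 97] [[506, -129, 8], [572, 75, 14], [628, 298, 241]]
stop 0.68 [256, 194, 19, 31] [[524, -43, 13], [563, -24, 55], [589, 1, 163]]
stop 0.38 [176, 218, 31, 40] [[475, -332, 0], [520, -289, 48], [552, -245, 203]]
strip 0.93 [304, 177, 23, 30] [[525, 182, 10], [580, 210, 15], [632, 237, 19]]
mug 0.
[... 999 characters left out ...]
 [268, 113, 20, 44] [[479, -480, 35], [511, -420, 69], [545, -391, 201]]
hook 0.76 [258, 131, 28, 52] [[475, -341, 1], [508, -273, 53], [550, -237, 194]]
hook 0.59 [298, 120, 28, 58] [[318, -405, 4], [360, -350, 63], [402, -337, 198]]
stand 0.81 [192, 145, 82, 152] [[501, -117, 1], [572, 139, 13], [638, 307, 236]]
stop 0.86 [235, 179, 24, 45] [[520, -23, 15], [553, -17, 83], [586, 2, 159]]
strip 0.64 [204, 253, 41, 21] [[522, 180, 10], [564, 210, 13], [636, 239, 17]]
mug 0.15 [282, 278, 65, 74] [[222, 247, 5], [294, 366, 24], [368, 452, 28]]
bottle 0.6 [166, 184, 23, 46] [[729, 56, 9], [750, 83, 80], [779, 95, 159]]
book 0.57 [284, 279, 62, 72] [[221, 247, 5], [294, 366, 24], [368, 452, 28]]
```

View pics/a.png

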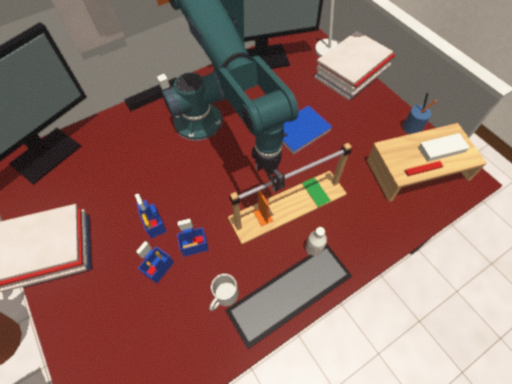

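View pics/b.png

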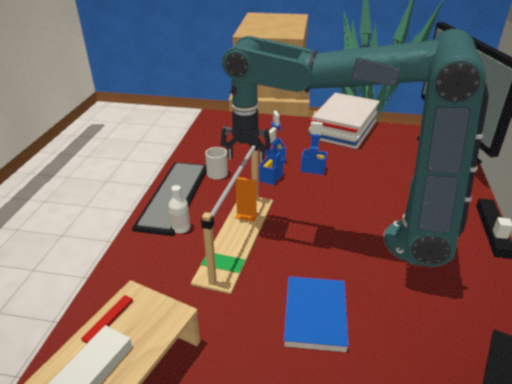

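Look-alikes in the scene picture are the caddies at px (192,238), (150,215) and (155,262), at world y ≈ -290, -372 and -430. The one at (192,238) has the largest y, so it is farthest to the robot's left and is the one meant. I'll confirm it in a crop and measure the geometry.

Run:
```python
from h import *
np.set_printoptions(precision=3,suppress=True)
o=monitor.get_obs();print(o["ee_rot"],o["contact_force"],o["width"],o["t"])
for n in("scene","side"):
    p=shot(n);W=cloud(p);c=p["color"].astype(int)
    if n=="scene":save(p,"pics/c.png",(110,170,130,130),4)
    sel=lambda lo,hi:((W>lo)&(W<hi)).all(-1)
    tab=sel([430,-350,165],[600,-225,230]); q=W[tab];print(n,"tab",len(q),np.median(q,0),q.min(0),q.max(0))
    bx=sel([430,-360,8],[600,-225,64]);q=W[bx];
    print("box rect",cv2.minAreaRect(q[:,:2].astype(np.float32)))
    # base of stand: wood/any at z 8..18
    b=sel([470,-200,7],[680,330,20]); q=W[b]; print("base",len(q),cv2.minAreaRect(q[:,:2].astype(np.float32)))
    up=sel([470,-200,100],[680,330,260]); q=W[up]; 
    for lo,hi in((-200,-100),(260,330)):
        k=q[(q[:,1]>lo)&(q[:,1]<hi)]; print("upright",len(k),np.median(k,0),k[:,2].max())
    r=sel([520,60,170],[640,270,250]); q=W[r]; print("rail",len(q),np.median(q,0),np.percentile(q[:,2],[5,50,95]))
    if len(q)>5: print(np.polyfit(q[:,1],q[:,0],1))
    g=(c[...,1]>c[...,0]+40)&(c[...,1]>c[...,2]+30)&sel([470,-200,5],[680,330,30]);q=W[g];print("strip",cv2.minAreaRect(q[:,:2].astype(np.float32)))
    g=(c[...,0]>c[...,2]+90)&(c[...,1]>50)&sel([470,-100,60],[680,100,170]);q=W[g];print("stop",len(q),np.median(q,0),cv2.minAreaRect(q[:,:2].astype(np.float32)),q[:,2].max())
```

```text
[[ 0.  1.  0.]
 [ 1. -0.  0.]
 [ 0.  0. -1.]] [0.697 0.529 0.542] 85.55638061287708 1.0
scene tab 115 [ 517.049 -287.491  195.191] [ 502.68  -306.612  165.204] [ 524.105 -266.473  206.746]
box rect ((514.1625366210938, -287.0358581542969), (90.24853515625, 62.08409118652344), 72.5564193725586)
base 3015 ((578.810546875, 68.07119750976562), (205.7487030029297, 522.7321166992188), 1.2007825374603271)
upright 206 [ 551.793 -122.561  222.871] 256.74178883596846
upright 249 [592.339 286.181 204.245] 256.1253843434539
rail 218 [575.124 160.798 233.92 ] [228.832 233.92  237.907]
[  0.104 558.419]
strip ((579.1201782226562, 209.0967559814453), (56.59567642211914, 115.97178649902344), 83.40834045410156)
stop 121 [568.595 -23.957 138.352] ((561.7039184570312, -21.379474639892578), (8.605464935302734, 56.31095886230469), 85.71434783935547) 167.38345610328292
side tab 69 [ 509.424 -283.886  190.696] [ 502.434 -307.778  165.766] [ 520.681 -264.611  206.86 ]
box rect ((512.2506103515625, -287.2388610839844), (106.04254913330078, 63.37375259399414), 73.10686492919922)
base 2933 ((556.7733154296875, 60.6575927734375), (509.1651306152344, 132.9489288330078), 83.86847686767578)
upright 205 [ 543.302 -111.925  169.479] 237.53193933208627
upright 487 [584.615 301.419 195.22 ] 253.63483947405666
rail 214 [573.127 175.369 232.702] [227.284 232.702 235.919]
[  0.102 555.543]
strip ((577.1448974609375, 206.32814025878906), (62.510009765625, 116.5245590209961), 80.6630630493164)
stop 559 [552.692 -17.26  114.391] ((554.4227905273438, -17.27515983581543), (15.403705596923828, 71.39246368408203), 84.50090789794922) 163.81140071572065
```

View pics/c.png

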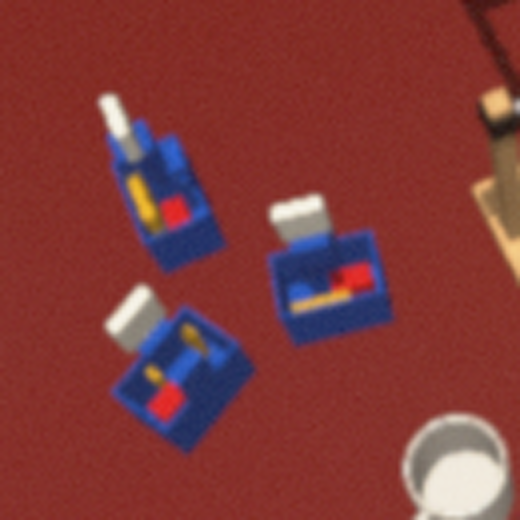

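The crop confirms the target at crop (330,270), the rightmost of the three caddies, with its white tab at (300,215). Its centre is about (513,-287) and its yaw about -0.30 rad. I'll raise the arm first because the fingers are close to the rail, then move over the caddy.

```bash
python3 -m creep '8.5 0 0 -5 0 0 0; 8.5 0 0 -10 0 0 0; 8.5 -4.5 -0.6 -10 0 0 0; 8.5 -9 -1.2 -10 0 0 0; 8.5 -13.5 -1.8 -10 0 0 0.1; 8.5 -18 -2.4 -10 0 0 0.2; 8.5 -22.5 -3 -10 0 0 0.304; 8.5 -27 -3.6 -10 0 0 0.304'
python3 - <<'E'
from h import *
np.set_printoptions(precision=3,suppress=True)
o=monitor.get_obs();print(o["eef_pos"],o["ee_rot"],o["contact_force"])
p=shot("wrist");W=cloud(p);save(p,"pics/d.png")
q=W[((W>[430,-350,170])&(W<[600,-225,230])).all(-1)];print(len(q))
if len(q): print(np.median(q,0),q.min(0),q.max(0),cv2.minAreaRect(q[:,:2].astype(np.float32)))
q=W[((W>[430,-360,45])&(W<[600,-225,85])).all(-1)]
if len(q): print(cv2.minAreaRect(q[:,:2].astype(np.float32)))
E
```

```text
t: 1.9
eef_pos: [513.5, -271.8, 350.5]
ee_rot: [[0.301, 0.954, 0.001], [0.954, -0.301, -0.0], [-0.0, 0.001, -1.0]]
contact_force: [0.2, -0.2, -0.6]
width: 84.5
grip_force: 0.0
[ 513.517 -271.75   350.527] [[ 0.301  0.954  0.001]
 [ 0.954 -0.301 -0.   ]
 [-0.     0.001 -1.   ]] [ 0.236 -0.171 -0.551]
775
[ 515.487 -282.198  203.153] [ 503.614 -306.248  170.057] [ 525.429 -266.315  205.67 ] ((514.6195678710938, -286.2353820800781), (39.505550384521484, 11.91957950592041), 72.47740936279297)
((514.2996826171875, -286.3487548828125), (89.68502044677734, 60.00330352783203), 72.58979034423828)
```

View pics/d.png

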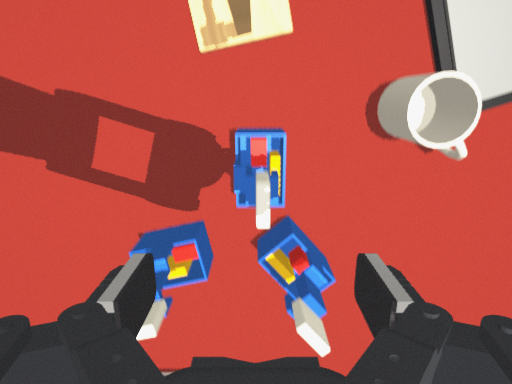

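The wrist view shows the target's tab at px (263,200), running up-down, so it is aligned with the tool. The measured tab centre is (514.6, -286.2) with its top at 203. Descending to grip.

```bash
python3 -m creep '8.5 -1.34 0.54 -0 0 0 0; 8.5 -1.34 0.54 5 0 0 0; 8.5 -1.34 0.54 9.5 0 0 0; 8.5 -1.34 0.54 13 0 0 0; 8.5 -1.34 0.54 15.5 0 0 0; 8.5 -1.34 0.54 16.6 0 0 0; 8.5 -1.34 0.54 16.6 0 0 0; 4 -1.34 0.54 16.6 0 0 0'
python3 -m creep '1 0 0 0 0 0 0; 0.5 0 0 0 0 0 0; 0.5 0 0 0 0 0 0; 0.5 0 0 0 0 0 0; 0.5 0 0 0 0 0 0;0.5 0 0 0 0 0 0; 0.5 0 0 0 0 0 0'
```

```text
t: 2.75
eef_pos: [516.1, -284.5, 186.1]
ee_rot: [[0.299, 0.954, 0.002], [0.954, -0.299, -0.002], [-0.001, 0.003, -1.0]]
contact_force: [-0.4, -0.6, 0.0]
width: 73.0
grip_force: 0.0
t: 3.45
eef_pos: [515.6, -284.7, 185.1]
ee_rot: [[0.299, 0.954, 0.002], [0.954, -0.299, -0.001], [-0.0, 0.002, -1.0]]
contact_force: [1.4, 0.2, 2.9]
width: 11.3
grip_force: 59.1
```

```bash
python3 -m creep '0.5 0 0 -1 0 0 0; 0.5 0 0 -4 0 0 0; 0.5 0 0 -8 0 0 0; 0.5 0 0 -11.5 0 0 0; 0.5 0 0 -12.9 0 0 0; 0.5 2 -1.6 -12.9 0 0 -0.05; 0.5 5 -4 -12.9 0 0 -0.12; 0.5 8.9 -6.5 -12.9 0 0 -0.2'; python3 -m creep '0.5 0 0 0 0 0 0'
```

```text
t: 4.25
eef_pos: [478.6, -179.7, 310.7]
ee_rot: [[0.103, 0.995, -0.004], [0.995, -0.103, 0.002], [0.001, -0.005, -1.0]]
contact_force: [-0.1, 1.4, -3.3]
width: 11.2
grip_force: 59.2
t: 4.35
eef_pos: [477.8, -175.1, 311.9]
ee_rot: [[0.098, 0.995, -0.004], [0.995, -0.098, 0.005], [0.005, -0.004, -1.0]]
contact_force: [0.1, 0.3, -2.7]
width: 11.4
grip_force: 59.4
```

```bash
python3 -m creep '0.5 1.5 0 0 0 0 0; 0.5 4.5 -0.2 0 0 0 0; 0.5 8 -0.3 0 0 0 0; 0.5 11.5 -0.4 0 0 0 0; 0.5 15 -0.5 0 0 0 0; 0.5 18.5 -0.6 0 0 0 0; 0.5 21 -0.6 0 0 0 0; 0.5 22 -0.7 0 0 0 0'; python3 -m creep '0.5 1.5 0 0 0 0 0; 0.5 4.5 -0.1 0 0 0 0; 0.5 8 -0.2 0 0 0 0; 0.5 11.5 -0.3 0 0 0 0; 0.5 14.5 -0.4 0 0 0 0; 0.5 16 -0.5 0 0 0 0; 0.5 16.5 -0.5 0 0 0 0;0.5 16.5 -0.5 0 0 0 0'
python3 - <<'E'
from h import *
np.set_printoptions(precision=3,suppress=True)
o=monitor.get_obs();print(o["eef_pos"],o["ee_rot"],o["contact_force"])
p=shot("wrist");W=cloud(p);save(p,"pics/e.png")
q=W[((W>[540,60,190])&(W<[620,270,250])).all(-1)];print("rail",len(q))
if len(q)>5: print(np.polyfit(q[:,1],q[:,0],1),np.percentile(q[:,2],[5,50,95]))
s=shot("side");save(s,"pics/f.png",(130,90,200,200),3)
for p in(shot("scene"),s):
    W=cloud(p); x,y,z=np.array(o["eef_pos"])
    c=p["color"].astype(int); b=(c[...,2]>c[...,0]+40)
    q=W[b&((W>[x-60,y-70,z-200])&(W<[x+60,y+70,z-115])).all(-1)];print("box",len(q),np.percentile(q,[2,50,98],axis=0))
E
```

```text
t: 5.15
eef_pos: [495.7, 41.8, 312.1]
ee_rot: [[0.102, 0.995, -0.002], [0.995, -0.102, 0.001], [0.001, -0.002, -1.0]]
contact_force: [0.4, 0.2, -4.0]
width: 10.9
grip_force: 58.8
t: 5.95
eef_pos: [508.0, 203.6, 312.8]
ee_rot: [[0.104, 0.995, -0.001], [0.995, -0.104, -0.001], [-0.001, -0.001, -1.0]]
contact_force: [-0.2, 1.5, -3.1]
width: 11.2
grip_force: 58.8
[507.996 203.594 312.825] [[ 0.104  0.995 -0.001]
 [ 0.995 -0.104 -0.001]
 [-0.001 -0.001 -1.   ]] [-0.181  1.464 -3.122]
rail 3926
[  0.105 556.213] [229.692 233.838 235.404]
box 288 [[472.643 134.524 141.735]
 [488.792 186.961 181.389]
 [536.421 223.629 196.952]]
box 524 [[470.692 134.836 129.881]
 [496.798 215.499 167.04 ]
 [533.257 225.89  195.957]]
```

View pics/f.png

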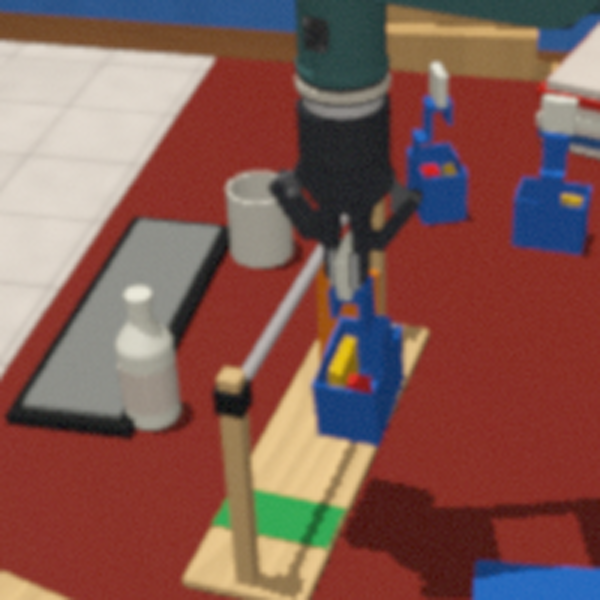

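View pics/e.png

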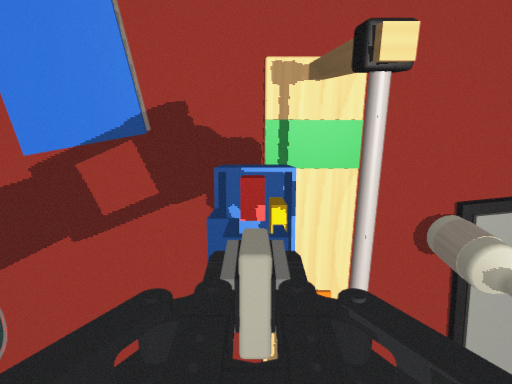

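The side view shows the caddy at crop (360,380) short of the rail, with its box trailing towards -y, so it has tilted in the grip. The wrist view shows the rail on the right (px 370,180), and its x fit agrees at 556.2+0.105y. Measuring the tilt.

```bash
cat > tilt.py <<'E'
from h import *
np.set_printoptions(precision=3,suppress=True)
def run():
    o=monitor.get_obs(); e=np.array(o["eef_pos"]); ex=np.array([.9945,-.1045,0]); ey=np.array([.1045,.9945,0])
    P=[]
    for n in("scene","side"):
        p=shot(n);W=cloud(p);c=p["color"].astype(int); b=(c[...,2]>c[...,0]+40)&(c[...,2]>c[...,1]+20)
        D=W-e; L=np.stack([D@ex,D@ey,D[...,2]],-1)
        q=L[b&((L>[-55,-85,-205])&(L<[55,85,-30])).all(-1)]; P.append(q)
        for i,j in((1,2),(0,2)):
            k=q[q[:,2]<-115] 
            print(n,"yz" if i==1 else "xz",cv2.minAreaRect(k[:,[i,j]].astype(np.float32)))
    q=np.vstack(P); 
    for lo in range(-195,-30,15):
        k=q[(q[:,2]>lo)&(q[:,2]<lo+15)]
        if len(k)>8: print(lo+7,len(k),np.percentile(k[:,0],[3,97]),np.percentile(k[:,1],[3,97]))
    print(o["t"],e,o["contact_force"],o["wrist_torque"])
run()
E
python3 tilt.py
```

```text
scene yz ((-29.522449493408203, -148.82315063476562), (67.32708740234375, 97.092529296875), 88.20869445800781)
scene xz ((-1.6641292572021484, -149.11721801757812), (67.45817565917969, 62.101654052734375), 89.17829132080078)
side yz ((-27.26837730407715, -148.03028869628906), (69.34138488769531, 97.91221618652344), 84.7743148803711)
side xz ((-2.6492137908935547, -150.5658721923828), (59.333839416503906, 70.89644622802734), 0.1477919965982437)
-188 24 [-31.079  18.595] [-18.285  11.82 ]
-173 133 [-31.795  21.614] [-77.291  14.93 ]
-158 189 [-31.908  20.604] [-76.947  17.196]
-143 236 [-31.728  27.938] [-73.872  19.93 ]
-128 302 [-31.641  28.251] [-71.543  21.768]
-113 210 [-31.765  27.987] [-69.806  21.681]
-98 46 [-32.268  -5.704] [-67.578  -4.074]
-83 37 [-32.142 -13.424] [-33.495  -1.2  ]
-68 78 [-31.512 -12.282] [-30.691   0.6  ]
-53 52 [-17.852  13.989] [-28.465   4.175]
-38 63 [-17.913  14.378] [-25.668   7.149]
6.1 [507.993 202.741 313.391] [ 0.133 -0.419 -2.8  ] [0.064 0.015 0.014]
```

Tilt is about 0.165 rad, with the caddy's bottom towards -y. I'll turn the tool about its y axis to upright the caddy, check it, then insert.

```bash
python3 -m creep '0.5 0 0 0 0 0.06 0; 0.5 0 0 0 0 0.12 0; 0.5 0.5 0 0 0 0.165 0; 0.5 1 0.5 0 0 0.165 0; 0.5 1.5 1 0 0 0.165 0; 0.5 1.5 1 0 0 0.165 0; 0.5 1.5 1 0 0 0.165 0'; python3 tilt.py
```

```text
t: 6.9
eef_pos: [519.4, 218.3, 313.0]
ee_rot: [[0.102, 0.995, 0.016], [0.981, -0.103, 0.163], [0.163, -0.001, -0.987]]
contact_force: [0.4, 0.3, -3.7]
width: 11.5
grip_force: 58.8
scene yz ((-5.349864959716797, -149.83587646484375), (91.67671966552734, 69.34455108642578), 0.09670840948820114)
scene xz ((-1.9179630279541016, -149.56788635253906), (62.19377899169922, 69.18817138671875), 0.717228889465332)
side yz ((-3.2566375732421875, -148.636474609375), (98.82440948486328, 68.4260482788086), 0.8127212524414062)
side xz ((-3.1931629180908203, -149.304443359375), (60.06415557861328, 68.43385314941406), 0.11468842625617981)
-188 19 [-30.772  21.31 ] [-50.456  39.835]
-173 181 [-32.004  28.386] [-48.17   43.066]
-158 194 [-32.398  21.539] [-48.893  42.395]
-143 226 [-32.127  21.167] [-49.326  42.363]
-128 298 [-31.856  26.791] [-49.06   42.426]
-113 176 [-32.044  27.927] [-49.023  42.045]
-98 31 [-32.18 -26.55] [-18.228  12.137]
-83 50 [-31.98  -14.156] [-18.678  10.989]
-68 60 [-31.219 -11.88 ] [-18.49   11.502]
-53 51 [-17.74   13.993] [-19.968  12.552]
-38 67 [-17.338  14.578] [-19.282  11.719]
6.9 [519.438 218.335 313.011] [ 0.434  0.273 -3.735] [-0.187 -0.041 -0.017]
```

```bash
python3 -m creep '0.5 0 0.6 0 0 0 0; 0.5 0 1.6 0 0 0 0; 0.5 0 2.8 0 0 0 0; 0.5 0 4 0 0 0 0; 0.5 0 5 0 0 0 0; 0.5 0 5.8 0 0 0 0; 0.5 0 6.2 0 0 0 0; 0.5 0 6.2 0 0 0 0'
python3 - <<'E'
from tilt import *
o=monitor.get_obs();e=np.array(o["eef_pos"])
for n in ("scene","side","wrist"):
    p=shot(n);W=cloud(p)
    for lo,hi in((80,150),(255,275)):
        q=W[((W>[540,lo,200])&(W<[620,hi,255])).all(-1)]
        print(n,lo,len(q),(np.median(q[:,0]-.1045*q[:,1]),np.percentile(q[:,0]-.1045*q[:,1],[5,95]),np.percentile(q[:,2],[50,95])) if len(q) else "")
    if n=="side":save(p,"pics/g.png",(150,90,160,160),4)
E
```

```text
t: 7.8
eef_pos: [581.5, 211.4, 312.9]
ee_rot: [[0.103, 0.995, 0.016], [0.981, -0.104, 0.163], [0.164, -0.001, -0.986]]
contact_force: [0.2, -0.2, -3.5]
width: 11.2
grip_force: 58.8
scene yz ((-4.914890289306641, -150.09408569335938), (69.86630249023438, 92.39029693603516), 89.88026428222656)
scene xz ((-0.64019775390625, -150.02911376953125), (61.87351608276367, 69.66033935546875), 0.32142236828804016)
side yz ((-3.918071746826172, -147.512939453125), (65.7807388305664, 96.04895782470703), 89.13538360595703)
side xz ((-2.3768043518066406, -148.5329132080078), (65.81917572021484, 62.880760192871094), 89.05797576904297)
-188 19 [-30.769  26.433] [-31.758  40.165]
-173 159 [-32.253  27.834] [-49.304  41.84 ]
-158 205 [-32.643  28.215] [-49.506  42.683]
-143 196 [-32.795  27.991] [-49.503  41.574]
-128 201 [-32.509  28.215] [-49.551  41.987]
-113 133 [-32.823  28.193] [-48.453  42.487]
-98 29 [-32.083 -25.739] [-17.442  21.465]
-83 41 [-32.584 -14.668] [-17.562  11.373]
-68 65 [-31.207 -11.802] [-18.885  11.726]
-53 50 [-18.266  13.774] [-18.936  11.45 ]
-38 67 [-18.433  13.781] [-18.688  11.595]
7.8 [581.496 211.431 312.907] [ 0.213 -0.163 -3.518] [-0.162  0.012  0.003]
scene 80 74 (np.float64(559.1710567120626), array([552.224, 562.829]), array([234.185, 237.518]))
scene 255 22 (np.float64(559.6349632766627), array([552.289, 562.672]), array([234.815, 237.86 ]))
side 80 66 (np.float64(554.188607497197), array([550.808, 561.034]), array([232.8  , 235.907]))
side 255 15 (np.float64(553.1373949153758), array([551.164, 558.136]), array([232.634, 235.138]))
wrist 80 58 (np.float64(557.6794060107293), array([552.561, 562.788]), array([233.911, 235.355]))
wrist 255 622 (np.float64(558.0037331077863), array([552.338, 563.646]), array([233.991, 235.523]))
```

View pics/g.png

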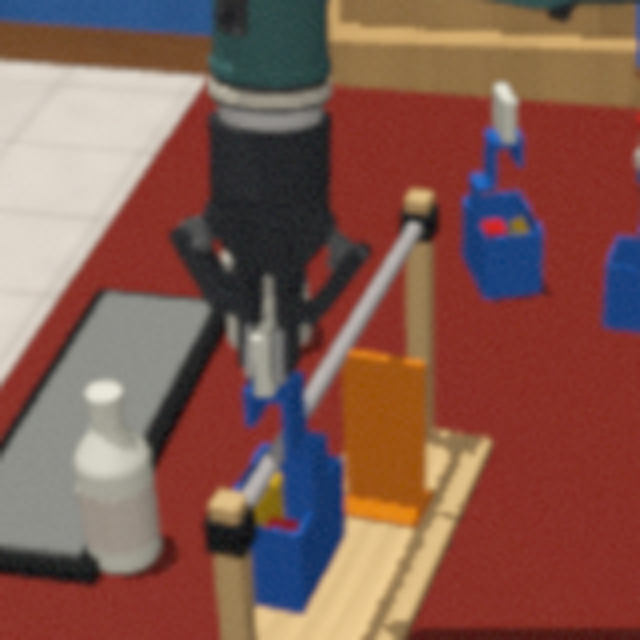

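Side crop: the rail (crop 310,400) runs through the hook window beneath the crown, between tip and shank (crop 270,400). x alignment is within about 1 mm. Lowering, with a gentle feel at the end; contact is expected near TCP z 270.

```bash
python3 -m creep '0.5 -0.15 0 0.9 0 0 0; 0.5 -0.33 0 2 0 0 0; 0.5 -0.48 0 2.9 0 0 0; 0.5 -0.58 0 3.5 0 0 0; 0.5 -0.61 0 3.7 0 0 0; 0.5 -0.61 0 3.7 0 0 0';python3 -m creep '0.5 -0.02 0 0.1 0 0 0; 0.5 -0.03 0 0.2 0 0 0;0.5 -0.03 0 0.2 0 0 0'
```

```text
t: 8.65
eef_pos: [580.8, 211.6, 275.1]
ee_rot: [[0.103, 0.995, 0.016], [0.981, -0.104, 0.163], [0.164, -0.001, -0.986]]
contact_force: [-0.0, -0.3, -2.6]
width: 11.5
grip_force: 58.8
t: 8.95
eef_pos: [581.1, 211.7, 274.1]
ee_rot: [[0.102, 0.995, 0.018], [0.981, -0.104, 0.163], [0.164, 0.001, -0.986]]
contact_force: [0.1, 0.0, -3.4]
width: 11.5
grip_force: 58.8
```

```bash
python3 -m creep '0.5 -0.02 0 0.1 0 0 0; 0.5 -0.03 0 0.2 0 0 0;0.5 -0.03 0 0.2 0 0 0';python3 -m creep '0.5 -0.02 0 0.1 0 0 0;0.5 -0.02 0 0.1 0 0 0';python3 -m creep '0.5 -0.02 0 0.1 0 0 0;0.5 -0.02 0 0.1 0 0 0'
```

```text
t: 9.25
eef_pos: [580.9, 211.7, 271.6]
ee_rot: [[0.102, 0.995, 0.017], [0.981, -0.104, 0.163], [0.164, -0.0, -0.986]]
contact_force: [0.1, -0.2, -2.8]
width: 11.7
grip_force: 58.8
t: 9.45
eef_pos: [580.9, 211.7, 270.6]
ee_rot: [[0.102, 0.995, 0.017], [0.981, -0.104, 0.163], [0.164, -0.0, -0.986]]
contact_force: [-0.3, -0.5, -3.3]
width: 11.1
grip_force: 58.8
t: 9.65
eef_pos: [581.0, 211.6, 269.7]
ee_rot: [[0.102, 0.995, 0.017], [0.981, -0.104, 0.163], [0.164, 0.0, -0.986]]
contact_force: [0.8, 0.2, -4.1]
width: 11.1
grip_force: 58.9
```

```bash
for i in 1; do python3 -m creep '0.5 -0.02 0 0.1 0 0 0;0.5 -0.02 0 0.1 0 0 0';python3 -m creep '0.5 -0.02 0 0.1 0 0 0;0.5 -0.02 0 0.1 0 0 0';python3 -m creep '0.5 -0.02 0 0.1 0 0 0;0.5 -0.02 0 0.1 0 0 0'; done | grep -E "eef|cont"
```

```text
eef_pos: [581.0, 211.7, 269.6]
contact_force: [-0.9, 0.2, -0.7]
eef_pos: [581.0, 211.7, 269.5]
contact_force: [-2.4, -1.7, 5.4]
eef_pos: [581.0, 211.7, 269.5]
contact_force: [-3.4, -1.6, 7.5]
```

Contact is felt at TCP z 269.6. I'll ease off 1 mm, then slide.

```bash
python3 -m creep '0.5 0.02 0 -0.1 0 0 0;0.5 0.02 0 -0.1 0 0 0;0.5 0.02 0 -0.1 0 0 0'; python3 -m creep '0.5 -0.5 0 -0.08 0 0 0; 0.5 -1.48 0 -0.25 0 0 0; 0.5 -2.96 0 -0.49 0 0 0; 0.5 -4.44 0 -0.74 0 0 0; 0.5 -4.93 0 -0.82 0 0 0;0.5 -4.93 0 -0.82 0 0 0'
```

```text
t: 10.55
eef_pos: [581.1, 211.7, 269.5]
ee_rot: [[0.102, 0.995, 0.019], [0.981, -0.104, 0.164], [0.165, 0.002, -0.986]]
contact_force: [-3.4, -1.5, 7.1]
width: 11.3
grip_force: 60.2
t: 11.15
eef_pos: [576.8, 162.5, 269.5]
ee_rot: [[0.102, 0.995, 0.022], [0.981, -0.104, 0.166], [0.167, 0.004, -0.986]]
contact_force: [-0.7, 1.2, 6.1]
width: 11.5
grip_force: 60.2
```

```bash
python3 -m creep '0.5 -0.5 0 -0.12 0 0 0; 0.5 -1.5 0 -0.29 0 0 0; 0.5 -3 0 -0.54 0 0 0; 0.5 -4.5 0 -0.79 0 0 0; 0.5 -6 0 -1.04 0 0 0;0.5 -7.3 0 -1.26 0 0 0;0.5 -7.9 0 -1.36 0 0 0;0.5 -7.9 0 -1.36 0 0 0'
python3 - <<'E'
from tilt import *
ey=np.array([.1045,.9945,0]);ex=np.array([.9945,-.1045,0])
for n in("side","scene"):
    p=shot(n);W=cloud(p);c=p["color"].astype(int)
    g=(c[...,0]>c[...,2]+90)&(c[...,1]>50)&(c[...,0]>c[...,1]+40)&((W>[470,-100,90])&(W<[680,60,175])).all(-1);q=W[g]
    print(n,len(q),np.percentile(q@ey,[2,10,50,90,98]),np.percentile(q@ex-554.5,[2,98]))
E
```

```text
t: 11.95
eef_pos: [568.2, 82.2, 269.5]
ee_rot: [[0.102, 0.995, 0.021], [0.981, -0.104, 0.165], [0.166, 0.003, -0.986]]
contact_force: [-0.3, 1.4, 5.6]
width: 11.6
grip_force: 60.1
scene yz ((-3.567516326904297, -149.95542907714844), (91.31124877929688, 69.31281280517578), 0.5447716116905212)
scene xz ((-1.2124404907226562, -149.8322296142578), (62.4402961730957, 69.15677642822266), 0.5750488638877869)
side yz ((-3.8168869018554688, -149.72503662109375), (100.40431213378906, 69.30416107177734), 0.08542531728744507)
side xz ((-1.3480491638183594, -149.65879821777344), (62.901676177978516, 69.0565185546875), 0.28580355644226074)
-188 21 [-30.825  12.264] [-32.881  40.03 ]
-173 163 [-31.217  28.654] [-48.785  44.096]
-158 210 [-31.529  28.693] [-47.871  43.645]
-143 227 [-31.566  28.523] [-48.854  42.743]
-128 271 [-31.41   28.598] [-48.94   42.135]
-113 160 [-32.11   28.987] [-48.704  42.199]
-98 18 [-32.461 -28.396] [-15.294  14.16 ]
-83 28 [-31.539 -16.578] [-17.559  11.338]
-68 33 [-29.439 -14.743] [-11.012  13.837]
-53 35 [-17.743  14.703] [-18.383  11.631]
-38 56 [-17.739  14.533] [-17.573  14.004]
11.95 [568.228  82.216 269.522] [-0.253  1.399  5.575] [ 0.274  0.037 -0.006]
side 190 [34.924 38.093 41.693 45.352 46.599] [-34.645   8.72 ]
scene 108 [34.306 34.753 36.065 41.368 42.985] [-25.294  34.25 ]
```

The caddy is still upright with about 50 mm to go. Moving 43 mm more, then feeling for the stop.

```bash
python3 -m creep '0.5 -0.5 0 -0.09 0 0 0; 0.5 -1.5 0 -0.26 0 0 0; 0.5 -2.7 0 -0.47 0 0 0; 0.5 -3.6 0 -0.62 0 0 0; 0.5 -4.1 0 -0.7 0 0 0;0.5 -4.25 0 -0.72 0 0 0;0.5 -4.25 0 -0.72 0 0 0' | grep -E "eef|cont"; python3 -m creep '0.5 -0.1 0 -0.02 0 0 0; 0.5 -0.2 0 -0.03 0 0 0; 0.5 -0.2 0 -0.03 0 0 0' | grep -E "eef|cont";  python3 -m creep '0.5 -0.1 0 -0.02 0 0 0; 0.5 -0.2 0 -0.03 0 0 0; 0.5 -0.2 0 -0.03 0 0 0' | grep -E "eef|cont"
```

```text
eef_pos: [563.8, 40.4, 269.6]
contact_force: [0.5, 5.2, 5.0]
eef_pos: [563.6, 39.0, 269.5]
contact_force: [0.7, 5.9, 5.6]
eef_pos: [563.3, 37.0, 269.5]
contact_force: [0.5, 4.0, 5.6]
```

The y force rose earlier than expected, so I'm checking before going on.

Run:
```python
from tilt import *
ey=np.array([.1045,.9945,0]);ex=np.array([.9945,-.1045,0])
for n in("side","scene"):
    p=shot(n);W=cloud(p);c=p["color"].astype(int)
    g=(c[...,0]>c[...,2]+90)&(c[...,1]>50)&(c[...,0]>c[...,1]+40)&((W>[470,-100,60])&(W<[680,60,175])).all(-1);q=W[g]
    print(n,len(q),np.percentile(q@ey,[2,10,50,90,98]),np.percentile(q@ex-554.5,[2,98]))
    if n=="scene": save(p,"pics/i.png",(215,150,90,90),6)
```

```text
scene yz ((-2.6982765197753906, -150.41375732421875), (70.60244750976562, 88.560791015625), 89.85820007324219)
scene xz ((-1.0998420715332031, -150.21539306640625), (62.39712142944336, 70.3624496459961), 0.7958242893218994)
side yz ((-2.050212860107422, -148.781982421875), (68.61072540283203, 98.38114929199219), 89.2357177734375)
side xz ((-1.7155475616455078, -149.32362365722656), (68.53572082519531, 63.056583404541016), 89.96256256103516)
-188 23 [-29.772  17.386] [-23.639  39.463]
-173 157 [-31.221  28.382] [-45.707  43.519]
-158 208 [-31.676  28.556] [-48.32   44.671]
-143 207 [-31.546  28.4  ] [-47.398  44.063]
-128 248 [-31.308  28.606] [-48.321  43.291]
-113 135 [-31.513  28.985] [-46.885  44.269]
-98 16 [-32.672 -29.216] [-15.716  10.646]
-83 23 [-31.945 -16.435] [-16.096  11.823]
-68 35 [-31.7   -13.687] [-12.483  13.996]
-53 33 [-18.069  14.562] [-18.02   12.561]
-38 47 [-18.591  15.194] [-16.46   13.407]
13.45 [563.347  37.024 269.538] [0.502 4.02  5.554] [ 1.022 -0.063  0.025]
side 75 [33.704 36.401 41.146 44.11  45.831] [-35.86   24.958]
scene 120 [ 34.246  34.766  36.249  97.083 112.343] [-22.659  34.434]
```

View pics/i.png

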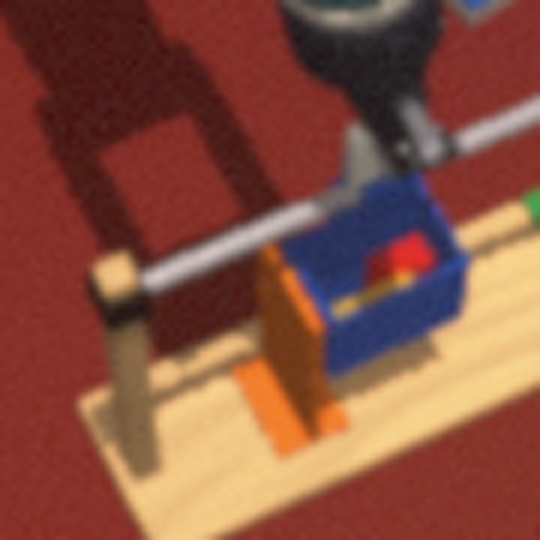

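The scene crop shows the plate (crop 300,300) unmoved and the box's left wall right beside it. The gap is small and hard to tell by eye. I'll ease the vertical press so rail friction falls, then feel again.

```bash
python3 -m creep '0.5 0.01 0 -0.06 0 0 0; 0.5 0.02 0 -0.12 0 0 0; 0.5 0.02 0 -0.12 0 0 0' | grep -E "eef|cont"; python3 -m creep '0.5 -0.1 0 -0.02 0 0 0; 0.5 -0.15 0 -0.02 0 0 0; 0.5 -0.15 0 -0.02 0 0 0' | grep -E "eef|cont";  python3 -m creep '0.5 -0.1 0 -0.02 0 0 0; 0.5 -0.15 0 -0.02 0 0 0; 0.5 -0.15 0 -0.02 0 0 0' | grep -E "eef|cont"
```

```text
eef_pos: [563.0, 35.7, 269.6]
contact_force: [2.1, 4.3, 3.2]
eef_pos: [562.5, 33.9, 269.5]
contact_force: [1.0, 5.0, 4.4]
eef_pos: [562.2, 32.6, 269.5]
contact_force: [0.4, 4.7, 4.7]
```

```bash
cat > st.py <<'E'
import io,contextlib
with contextlib.redirect_stdout(io.StringIO()):
    from tilt import *
ey=np.array([.1045,.9945,0]);ex=np.array([.9945,-.1045,0])
for n in("side","scene"):
    p=shot(n);W=cloud(p);c=p["color"].astype(int)
    g=(c[...,0]>c[...,2]+90)&(c[...,1]>50)&(c[...,0]>c[...,1]+40)&((W>[470,-100,60])&(W<[680,30,175])).all(-1);q=W[g]; q=q[q@ey<55]
    b=(c[...,2]>c[...,0]+40)&(c[...,2]>c[...,1]+20)&((W>[500,-60,90])&(W<[640,140,160])).all(-1);r=W[b]
    print(n,len(q),"stop",np.percentile(q@ey,[2,10,50,90,98]),"box",np.percentile(r@ey,[2,5,95,98]))
o=monitor.get_obs();print(o["t"],o["eef_pos"]@ey,o["contact_force"],o["wrist_torque"])
E
python3 -m creep '0.5 -0.1 0 -0.02 0 0 0; 0.5 -0.15 0 -0.02 0 0 0; 0.5 -0.15 0 -0.02 0 0 0' | grep -E "eef|cont"; python3 st.py
```

```text
eef_pos: [562.1, 31.9, 269.6]
contact_force: [0.9, 7.1, 5.1]
side 57 stop [32.817 36.301 40.492 44.71  47.877] box [ 42.78   43.904 134.522 136.073]
scene 99 stop [34.224 34.673 35.747 39.357 41.812] box [ 52.486  56.048 130.433 131.167]
15.05 90.5240536098658 [1.03  7.235 5.04 ] [ 1.52  -0.215 -0.031]
```

Force jumped to 7 N over 0.7 mm with the stop unmoved, so the caddy is touching it. The picture agrees: box edge at 43.8, plate face at about 42.5. Easing off, then letting go.

```bash
python3 -m creep '0.5 0.05 0 -0.04 0 0 0; 0.5 0.06 0 -0.06 0 0 0; 1.5 0.06 0 -0.06 0 0 0; 2.5 0.06 0 -0.06 0 0 0; 3.5 0.06 0 -0.06 0 0 0; 5 0.06 0 -0.06 0 0 0; 7 0.06 0 -0.06 0 0 0; 8 0.06 0 -0.06 0 0 0'; python3 -m creep '8.5 0 0 -0.5 0 0 0; 8.5 0 0 -2 0 0 0; 8.5 0 0 -5 0 0 0; 8.5 0 0 -9 0 0 0;8.5 0 0 -12 0 0 0; 8.5 0 0 -12 0 0 0;8.5 0 0 -12 0 0 0'; python3 st.py
python3 - <<'E'
from h import *
p=shot("scene");q=shot("side")
a=cv2.resize(p["color"][150:240,215:305,::-1],(390,390));b=cv2.resize(q["color"][130:230,190:290,::-1],(390,390))
cv2.imwrite("pics/j.png",np.hstack([a,b]))
E
```

```text
t: 15.85
eef_pos: [562.1, 31.0, 269.9]
ee_rot: [[0.103, 0.995, 0.017], [0.981, -0.104, 0.163], [0.164, -0.0, -0.986]]
contact_force: [-1.4, 0.2, 0.3]
width: 76.8
grip_force: 0.0
t: 16.55
eef_pos: [560.3, 11.3, 390.4]
ee_rot: [[0.102, 0.995, 0.021], [0.981, -0.104, 0.163], [0.164, 0.004, -0.986]]
contact_force: [0.4, -0.9, -0.1]
width: 85.1
grip_force: 0.0
side 58 stop [33.059 35.611 40.898 45.176 46.279] box [ 41.6    43.241 135.166 135.848]
scene 105 stop [34.528 34.728 35.766 39.497 41.513] box [ 51.265  55.718 130.412 130.866]
16.75 70.21049298862616 [0.251 0.266 0.196] [-0.063  0.002 -0.006]
```

View pics/j.png

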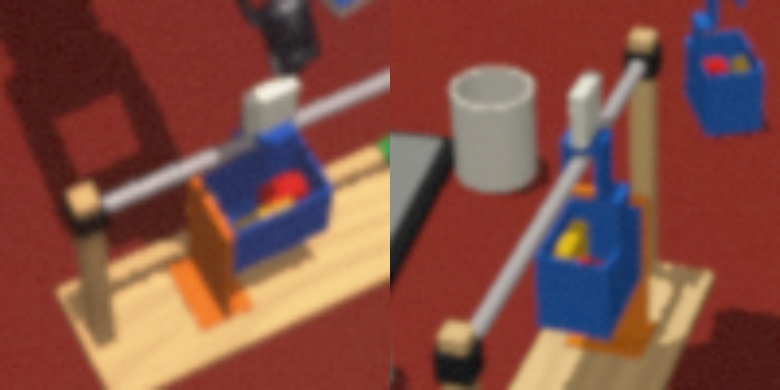

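The caddy hangs upright on the rail (left half, 265,190) beside the plate (210,250), and the gripper is clear. I'll check the gap numerically from the wrist camera.

```bash
cat > w.py <<'E'
from h import *
ey=np.array([.1045,.9945,0])
p=shot("wrist");W=cloud(p);c=p["color"].astype(int)
g=(c[...,0]>c[...,2]+80)&(c[...,0]>c[...,1]+40)&(c[...,1]>60)&((W>[500,-60,150])&(W<[640,60,175])).all(-1);q=W[g]@ey
b=(c[...,2]>c[...,0]+40)&((W>[500,-60,130])&(W<[640,180,165])).all(-1);r=W[b]@ey
print(len(q),np.percentile(q,[2,50,98]) if len(q) else "",len(r),np.percentile(r,[1,5,95,99]) if len(r) else "")
save(p,"pics/k.png")
E
python3 w.py
```

```text
343 [36.64124755 40.21641793 43.24013718] 847 [ 43.86506218  44.9630947  131.63405983 132.68355187]
```

The stop's centre is at about 40 and the caddy's at about 88.5, so their origins are about 48.5 mm apart, which means contact. The stop has not moved.

```bash
python3 -c "
from workcell import env; print(env.close_job())"
```

```text
the job is handed in; nothing more can be done
None
```

The job is handed in with no verdict returned: by my measurements the blue caddy hangs upright on the rail with its side against the orange stop, the stop has not moved, and the arm is clear.

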